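# Lock a sample chamber with its retaining pin

## Task

Lock the sample chamber for transport: press its hinged lid fully shut, then push the loose retaining pin along its cradle, through both lugs and the lid's tongue between them, until its head is fully home against the cradle, and last push the locking slide all the way in behind the head. Leave the brass weight and the brown bottle beside it standing where they are.

Things in the scene. Friction and masses are not known exactly. Their poses are not given: they have to be found in the camera images.
- chamber: Fixed metal sample chamber on a dark base plate (210 x 250 x 8 mm). Origin on the table under the plate; own x points away from the robot to the lid's hinge, y left, z up (turned up to 0.25 rad about z). 'Chamber' numbers below are in this frame, mm. Box: x -15 to 75, y -115 to 35, top z 72. The pin's axis runs in front of it, parallel to y, at x -45, z 42
- tongue_gap (a point): Fixed point on the pin's axis midway between the two lugs (chamber x -45, y -40, z 42; chamber's axes). Lugs: upright plates 8 mm thick with 12.5 mm holes, at y -55 to -47 and -33 to -25, reaching z 62; the lid's tongue (10 thick) comes down between them
- cradle_end (a point): Fixed point on the pin's axis at the left end of the cradle (chamber x -45, y 20, z 42; chamber's axes). The cradle, y -25 to 20, is a groove open at the top, 11 mm wide, sides to z 48. Left of it a flat ledge, y 20 to 105, x -59 to -31, top z 32, carries the pin's head; a fingertip over it has 20 mm free to the slide's guide in front and 30 mm to the box behind
- lid (a joint): Lid angle, rad: 0 = fully shut (stop), grows as the front rises (0.2 rad lifts the front edge about 19 mm). Stiff friction hinge along y at chamber x 78, z 72: it stays where left; about 5 N down at point lid_press moves it. Shut, its top is at z 80 and the tongue under its front arm stands between the lugs, its 12.5 mm hole in line with theirs
- lid_press (a point): Point to press: on the top face of the lid, 17 mm behind the front edge of its plate, midway along y (shut: chamber x 0, y -40, z 80)
- pin: Loose steel retaining pin lying in the cradle: shank 10 mm diameter, 83 long with tapered nose; head 20 mm diameter, 12 long; 70 g. Origin on its axis where shank meets head; own +y points out through the head (outer face y +12, nose y -83). Push it along the chamber's -y; fully home its origin is at point cradle_end, the head against the cradle
- lock_slide (a joint): Locking slide, m: 0 = drawn out to the robot, 0.032 = fully in (stop). Moves along the chamber's +x: a bar 8 mm thick in y (centre y 38.5), z 34 to 48, its end at chamber x -66 when out, -34 when in. It passes 2.5 mm behind the head's outer face when the pin is home, and is blocked by the head when it is not. Friction about 2 N; it stays where left
- slide_push (a point): Centre of the face, looking at the robot, of the slide's upright thumb piece (20 mm wide in y, z 48 to 72, 10 mm thick); push it along the chamber's +x. At slide 0 it is at chamber x -124, y 38.5, z 60; the space in front of it is free
- weight: Brass 100 g weight with a knob, 33 mm diameter, 45 high, standing loose to the left of the chamber; origin under its centre
- amber_bottle: Brown bottle with a black cap, 46 mm diameter, 85 high, standing loose to the right; origin under its centre

How it is judged:
By the outcome, as a careful person would: the job done as asked, in the order asked, and still so for the second after the job is handed in, with the robot touching nothing.
It also fails if it takes over 42 s, if anything falls off the work surface, if the arm or the gripper's body presses on something with over 40 N, if the wrist force passes 120 N, or if a joint passes its speed limit or range.

## Robot

A 7-joint arm with a two-finger parallel gripper is mounted at the origin on a cart in front of the work surface, level with it; the furniture and walls round the work are solid. World frame = base frame: x ahead of the robot, y to its left, z up, the work surface at z = 0. Lengths are in m, angles in degrees, forces in N, time in s.
With the tool pointing down it reaches from about 0.425 to 0.875 m from the base axis. Payload 4.7 kg.
Tool frame: the origin (TCP) lies on the centre line of the jaws, within the pads' length; the fingertips stand 8 mm ahead of it and the grasp point (between the pads) lies 11 mm behind it; z points along the fingers, y is the line along which they close (so a half turn about z gives the same grasp; the last joint's range is limited). The gripper opens to 85 mm and grips with 20 to 120 N. Pads are 22 mm wide; open, the fingers measure 114 mm over their backs; the gripper's body (76 mm by 85 mm) begins 54 mm behind the grasp point. The pads swing forward as they close: fully open they stand 13 mm farther back than shut.
Start: joints at [73.344, 18.392, -4.016, 83.108, 1.295, 78.541, -3.26], TCP at [0.195, -0.62, 0.239] pointing down, gripper open.
Joint ranges: [-163.93, 163.93], [-17.29, 119.83], [-79.2, 71.16], [3.27, 140.29], [-89.18, 269.18], [5.43, 117.66], [-154.24, 154.24]. Speed limits (degrees/s): [147.25, 147.25, 180, 180, 180, 180, 180].

## Interface

Orientations are given as [roll, pitch, yaw] about the fixed x, y, z axes, in that order (R = Rz(yaw) Ry(pitch) Rx(roll)).
In Python, from plant import sense, grab_frame, camera_params, job_done, masks_of gives the robot as it stands.
- The arm moves only by the shell command python3 -m creep 'ROWS' [FORCE]. ROWS is JSON, a list of rows, each a list of 5 numbers: the shift along the tool's x, y, z in mm, then the turn about the tool's z in rad, then the closure, from -1 (fully open) to 1 (shut). In form: [[dx, dy, dz, spin, fingers], ...]. A call has 1 to 10 rows; each row is the pose to reach, as a shift and turn from the pose commanded when the call began, along the tool's axes at that moment; what a row does not reach only later rows make up. A row lasts 1/10 s, in which the tool goes at most 50 mm and 8.59 degrees, less where a joint would pass 70% of its speed; a pose out of reach is approached as far as the arm can. A call with a gripper value outside its range is refused whole. The fingers move at their own pace and stop on an object; FORCE is the grip in N (left out, the last holds). Time passes only in rows, so rows that repeat a pose let the fingers close. It gives the time, the measured TCP pose, the force, the opening and the grip force at its end, in the units of the state.
- sense(): the state, without advancing time (a new reading comes with each control period).
- grab_frame(name): name is "side" or "top"; returns (picture, depth): 420x560x3 uint8, blue, green, red; 420x560 float32, m along the optical axis (not along the pixel's ray), 0 where there is no reading.
- camera_params(name): a dict with "fx", "fy", "cx", "cy" (pixels), "k1" (the pictures are not rectified: a ray, as slopes to the right and down, at radius r is drawn at 1 + k1 r^2 times it, then the intrinsics apply), "world_to_cam" (4x4, takes a point from world to camera coordinates). Camera axes: x right, y down, z forward; pixel columns grow to the right and rows downward; lengths in m; the calibration is good to about 2 mm. A picture is of the moment at which its call begins. camera_params takes no time and is no camera call.
- job_done(): hands the job in; it is judged then, once.
Trained networks look in the newest picture that a camera, given by its name, has taken for a name from the list of things; names that differ only in an ending like _2 or _b are one class to them, and where a whole thing is asked for, a point or a joint stands for the part that bears it (a point fixed in the world has none). Each returns a list of dicts, best first, with "p" (0 to 1); they miss things now and then, are a little off and sometimes report something else, mostly with a low value. They report only what shows in the picture. A call takes as long as a camera call.
- masks_of(camera, target): "mask" (420x560 bool, what is visible of it) and "pixel" ([column, row] in pixels, amid what is visible of it).
The state is a dict: "clock": time; "joint_positions": joint angles; "dq": joint speeds; "effort": joint torques, N m; "ee_pos": TCP position; "ee_rot": TCP orientation; "wrist_force": force on the tool from outside, world axes, zero at the start; "moment": the same for the moment, N m; "finger_gap": opening from 0.0 (shut) to 1.0 (fully open); "grip_force": force on a finger pad.
Only numpy, scipy, OpenCV 4.12 (cv2) and the standard library are available. Lean on these libraries where they do the work, as an engineer would, in place of code of your own. Each camera call takes 0.05 s, during which the arm holds its last target. There are 200 camera calls.

## Working session

There is one attempt and no reset: what is moved stays moved. The work goes in short steps, Python scripts to look and compute and a shell command to move; the robot and the scene stay as the last step left them, time stands still between calls to the robot, and variables do not carry over. Pictures are saved under pics/ and viewed, at most 10 in all, crops included, and the job is handed in when it is done.

```bash
mkdir -p pics; ls
cat > h.py <<'E'
import numpy as np, cv2
from plant import *
def cam(n):
    c=camera_params(n); return c,np.array(c["world_to_cam"])
def unproj(n,px,z):
    "pixels Nx2 + depth -> world"
    c,T=cam(n); px=np.atleast_2d(px).astype(float); z=np.asarray(z,float)
    d=(px-[c["cx"],c["cy"]])/[c["fx"],c["fy"]]
    u=d.copy()
    for _ in range(20): u=d/(1+c["k1"]*(u**2).sum(1,keepdims=True))
    P=np.c_[u*z[:,None],z]
    return (P-T[:3,3])@T[:3,:3]
def proj(n,P):
    c,T=cam(n); Q=np.atleast_2d(P)@T[:3,:3].T+T[:3,3]; u=Q[:,:2]/Q[:,2:]
    return u*(1+c["k1"]*(u**2).sum(1,keepdims=True))*[c["fx"],c["fy"]]+[c["cx"],c["cy"]]
def cloud(n,depth,mask):
    r,c=np.nonzero(mask&(depth>0)); return unproj(n,np.c_[c,r],depth[r,c])
E
python3 - <<'E'
from h import *
s=sense();print(s)
for n in("side","top"):
    im,d=grab_frame(n);cv2.imwrite(f"pics/{n}0.png",im);np.save(f"{n}0.npy",d)
    c,T=cam(n);print(n,c["fx"],c["k1"],(-T[:3,:3].T@T[:3,3]).round(3))
    for t in["chamber","lid","pin","lock_slide","weight","amber_bottle"]:
        for m in masks_of(n,t)[:2]:
            P=cloud(n,d,m["mask"]); print(n,t,round(m["p"],2),np.round(m["pixel"]),m["mask"].sum(),np.median(P,0).round(3) if len(P) else 0)
            np.save(f"m_{n}_{t}.npy",m["mask"]) if m is not None and m["p"]>.5 else 0
E
```

```text
pics
{'clock': 0.0, 'joint_positions': array([73.34329565, 18.43838573, -4.01475454, 83.1778399 ,  1.29439514,
       78.54096626, -3.25843765]), 'dq': array([ 0.06286238,  0.09164636,  0.09543135,  0.03819392, -0.16152186,
       -0.03006214,  0.01540876]), 'effort': array([ 3.29818968e-04, -4.93584967e+01, -3.82272117e-01, -3.14334691e+01,
        1.29074795e-02,  1.12961818e-02,  1.35365127e-06]), 'ee_pos': array([ 0.1948589 , -0.6195316 ,  0.23820528]), 'ee_rot': array([-1.79888019e+02,  5.58778120e-03,  1.74672288e+01]), 'wrist_force': array([-0.02154386, -0.2363105 ,  0.07529871]), 'moment': array([-0.02466275, -0.00651996,  0.02428431]), 'grip_force': 0.0, 'finger_gap': 0.9997301698564419}
side 519.5997358325806 -0.08274448518834909 [0.449 0.754 0.543]
side chamber 0.97 [276. 272.] 11539 [ 0.58  -0.008  0.026]
side lid 0.56 [265. 229.] 2315 [ 0.61  -0.067  0.093]
side pin 0.71 [286. 277.] 288 [0.557 0.024 0.045]
side lock_slide 0.65 [327. 274.] 202 [0.489 0.019 0.051]
side lock_slide 0.34 [261. 225.] 2319 [ 0.61  -0.067  0.093]
side weight 0.66 [232. 319.] 522 [0.635 0.117 0.027]
side weight 0.58 [262. 189.] 675 [ 0.669 -0.33   0.047]
side amber_bottle 0.7 [277. 272.] 11548 [ 0.58  -0.008  0.027]
side amber_bottle 0.44 [328. 275.] 185 [0.489 0.019 0.052]
top 471.1050436278514 -0.05849943816105005 [ 0.537 -0.106  1.083]
top chamber 0.88 [266. 207.] 10097 [ 0.575 -0.046  0.011]
top lid 0.91 [281. 187.] 3328 [ 0.618 -0.082  0.095]
top pin 0.73 [249. 217.] 237 [0.556 0.001 0.046]
top lock_slide 0.51 [262. 211.] 10308 [ 0.575 -0.045  0.011]
top lock_slide 0.45 [237. 246.] 133 [0.492 0.01  0.049]
top weight 0.53 [201. 181.] 191 [0.634 0.102 0.031]
top amber_bottle 0.65 [281. 189.] 3350 [ 0.618 -0.082  0.095]
top amber_bottle 0.43 [395. 172.] 166 [ 0.66  -0.329  0.049]
```

```bash
python3 -c "
import cv2
print(cv2.imread('pics/side0.png').shape)"
```

```text
(420, 560, 3)
```

View pics/side0.png

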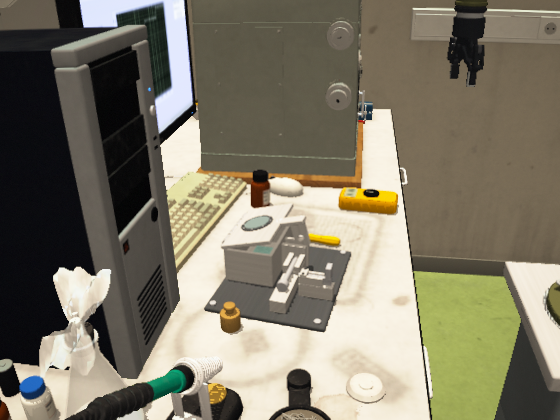

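View pics/top0.png

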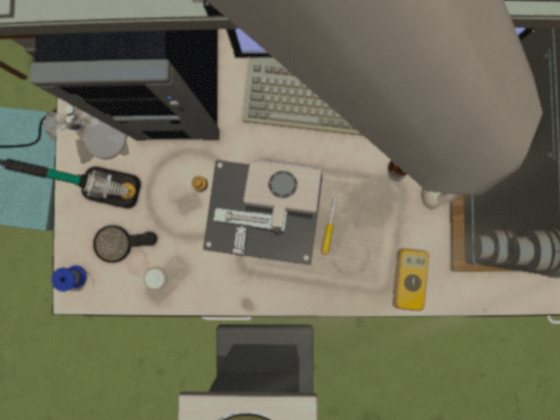

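Side view: chamber centred near (280,270), lid ajar, pin in its cradle (286,277), slide drawn out (327,274), weight (231,318), bottle (260,190). The top view agrees, with the plate at about (265,207). Next I fit the chamber pose.

Run:
```python
from h import *
C={}
for n in("side","top"):
    d=np.load(f"{n}0.npy");m=np.load(f"m_{n}_chamber.npy")
    m=cv2.dilate(m.astype(np.uint8),np.ones((5,5)))>0
    P=cloud(n,d,m);C[n]=P
    q=P[(P[:,2]>.004)&(P[:,2]<.013)]
    r=cv2.minAreaRect((q[:,:2]*1000).astype(np.float32));print(n,len(q),r,cv2.boxPoints(r).round(1).tolist(), "table z",np.median(P[np.abs(P[:,2])<.004,2]))
# color-based: plate is dark in top image
im=cv2.imread("pics/top0.png");d=np.load("top0.npy")
m=cv2.dilate(np.load("m_top_chamber.npy").astype(np.uint8),np.ones((7,7)))>0
dark=m&(im.max(2)<110)
P=cloud("top",d,dark);q=P[P[:,2]<.015];r=cv2.minAreaRect((q[:,:2]*1000).astype(np.float32));print("dark",r,np.median(q[:,2]))
im=cv2.imread("pics/side0.png");d=np.load("side0.npy")
m=cv2.dilate(np.load("m_side_chamber.npy").astype(np.uint8),np.ones((7,7)))>0
P2=cloud("side",d,m&(im.max(2)<110));q=P2[P2[:,2]<.015];r=cv2.minAreaRect((q[:,:2]*1000).astype(np.float32));print("dark",r,np.median(q[:,2]))
np.savez("c.npz",**C)
S=[]
for n,(x0,y0,x1,y1) in(("side",(190,185,370,345)),("top",(180,140,340,280))):
    S.append(cv2.resize(cv2.imread(f"pics/{n}0.png")[y0:y1,x0:x1],(0,0),fx=4.4 if n=="side" else 5,fy=4.4 if n=="side" else 5,interpolation=cv2.INTER_CUBIC)[:600,:800])
cv2.imwrite("pics/s_crop.png",cv2.resize(S[0],(660,586)));cv2.imwrite("pics/t_crop.png",cv2.resize(S[1],(685,600)))
```

```text
side 4658 ((571.5015869140625, -116.91960144042969), (436.089599609375, 234.37306213378906), 88.71473693847656) [[449.5, -332.29998779296875], [683.7999877929688, -337.5], [693.5, 98.4000015258789], [459.20001220703125, 103.69999694824219]] table z -0.0002172770492023908
top 5479 ((577.7797241210938, -37.78785705566406), (258.2528991699219, 233.50180053710938), 82.32683563232422) [[444.79998779296875, -150.1999969482422], [676.2000122070312, -181.3000030517578], [710.7000122070312, 74.5999984741211], [479.29998779296875, 105.80000305175781]] table z 0.0006963727345738655
dark ((569.7174072265625, -36.44651794433594), (249.4585723876953, 208.25808715820312), 81.54473114013672) 0.008348749893491002
dark ((572.6897583007812, -119.03521728515625), (444.0852966308594, 237.85214233398438), 89.60017395019531) 0.008000929103118302
```

View pics/t_crop.png

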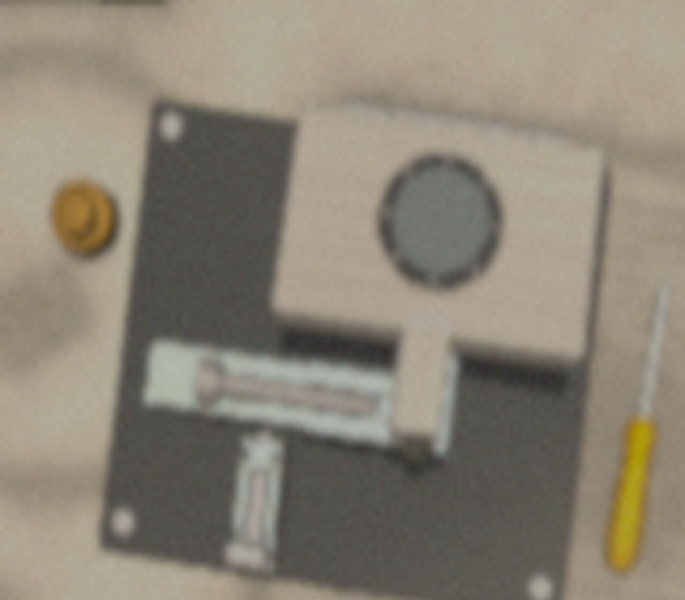

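Top crop: plate yawed about -8.5°, pin head at (210,383) left of the cradle, tongue arm at (420,390), slide thumb piece at (248,553), weight at (83,217).

Run:
```python
from h import *
c=np.load("c.npz");yaw=np.radians(-8.455);R=np.array([[np.cos(yaw),-np.sin(yaw)],[np.sin(yaw),np.cos(yaw)]])
o=np.array([.5697,-.03645])
for n in("top","side"):
    P=c[n].copy();P[:,:2]=(P[:,:2]-o)@R;P*=1000
    # ledge
    for nm,a,b in(("ledge",28,36),("cradle/slide",44,52),("lug",58,66),("lid",76,125),("thumb",66,76)):
        q=P[(P[:,2]>a)&(P[:,2]<b)]
        if nm in("ledge","cradle/slide","thumb"): q=q[(q[:,0]<0)]
        if nm=="lid": q=P[(P[:,2]>80)]
        print(n,nm,len(q),"x",np.percentile(q[:,0],[1,5,50,95,99]).round(1),"y",np.percentile(q[:,1],[1,5,50,95,99]).round(1))
    q=P[(P[:,2]>28)&(P[:,2]<36)&(P[:,1]>50)];print("ledge left x",np.percentile(q[:,0],[2,5,50,95,98]).round(1),"y",q[:,1].max(),len(q))
    H=np.full((60,66),-1.)  # 4 mm grid height map
    for x,y,z in P:
        i,j=int((x+120)//4),int((130-y)//4)
        if 0<=i<60 and 0<=j<66:H[i,j]=max(H[i,j],z)
    if n=="top":
        for i in range(27,-1,-1):print(-120+4*i,' '.join('%3d'%v if v>12 else '  .' for v in H[i,:52]))
```

```text
top ledge 344 x [-99.2 -85.  -22.7  -6.9  -6. ] y [-21.3  23.8  60.6 101.  103.3]
top cradle/slide 461 x [-83.9 -78.  -24.9  -6.6  -4.5] y [-23.9 -19.4  21.3  69.7  75.8]
top lug 74 x [-89.5 -49.2 -16.2  11.4  12. ] y [-93.1 -55.8 -52.2  27.4  33.4]
top lid 3349 x [-24.4  -0.3  54.6 100.5 106.8] y [-115.  -108.3  -40.4   28.4   35. ]
top thumb 49 x [-96.3 -95.5 -90.3 -36.3 -19.3] y [-45.  -43.   35.5  45.5  46.1]
ledge left x [-33.5 -32.9 -20.   -7.1  -6.4] y 103.78442921235458 207
-12   .   .   .   .   .   .  31  32  32  35  35  35  34  47  45  47  45  35  33  33  33  36  33  33  35  35  34  47  51  50  48  50  51  49  46  51  46  51  49 109 114 113 115 113 112 110  64   .   .   .   .   .
-16   .   .   .   .   .   .  35  33  32  34  33  34  34  47  52  52  49  44  45  41  32  44  47  48  34  41  46  47  38  47  47  50  36  49  48  48  39  44  48 112 113 114 113 113 112 111  60   .   .   .   .   .
-20   .   .   .   .   .   .  34  32  32  32  34  32  32  51  49  51  51  46  44  47  46  47  47  48  48  50  52  47  48  46  49  48  46  47  49  48  43  37  40 112 113 116 116 117 117 111  
[... 5121 characters left out ...]
  .   .   .   .   .   .   .   .   .   .   .   .   .   .   .   .   .   .   .   .   .   .   .   .   .   .   .   .   .   .   .   .   .   .   .   .   .   .   .   .   .   .   .   .   .   .   .   .   .   .   .   .
side ledge 607 x [-97.  -93.1 -28.2  -6.7  -4.4] y [-47.2 -10.3  50.4 104.8 107.1]
side cradle/slide 581 x [-92.8 -79.8 -27.3  -5.8  -2.9] y [-46.8 -24.8  30.   69.4  78.3]
side lug 438 x [-93.3 -86.5  12.4  90.5 100.3] y [-78.2 -52.9  10.2  39.6  49.2]
side lid 2076 x [-28.8 -21.8  44.6  95.2 101.5] y [-110.9 -101.5  -28.7   38.3   40. ]
side thumb 116 x [-93.5 -93.3 -34.2 -10.6  -8.6] y [-43.3 -41.1 -33.4  48.6  49.5]
ledge left x [-81.5 -60.9 -20.9  56.4  59.9] y 161.7524801588077 358
```

```bash
cat >> h.py <<'E'
from scipy.spatial.transform import Rotation as Ro
YAW=-8.455; O=np.array([.5944,-.0401,0]); RC=Ro.from_euler("z",YAW,degrees=True).as_matrix()
def c2w(p): return O+RC@(np.array(p)/1000.)
def w2c(P): return (np.asarray(P)-O)@RC*1000
def go(p,s=None):
    "TCP to chamber point p (mm), tool x along chamber x: print row shift"
    s=s or sense(); R=Ro.from_euler("xyz",s["ee_rot"],degrees=True).as_matrix()
    d=R.T@(c2w(p)-s["ee_pos"])*1000
    print("go",p,"row",d.round(1),"spin",round(np.radians(s["ee_rot"][2]-YAW),4))
def st():
    s=sense();print("t",round(s["clock"],2),"tcp ch",w2c(s["ee_pos"]).round(1),"rot",s["ee_rot"].round(2),"F",s["wrist_force"].round(1),"gap",round(s["finger_gap"],2));return s
E
python3 - <<'E'
from h import *
for n in("top","side"):
    P=w2c(np.load("c.npz")[n]);q=P[(P[:,2]>78)&(P[:,0]<60)&(P[:,0]>-20)&(P[:,1]>-110)&(P[:,1]<30)]
    A=np.c_[q[:,:2],np.ones(len(q))]
    for _ in range(5):
        k=np.linalg.lstsq(A,q[:,2],rcond=None)[0];r=A@k-q[:,2];g=abs(r)<4;A,q=A[g],q[g]
    print(n,"theta",-np.arctan(k[0]),k,"z at press",k@[0,-40,1],len(q))
    d=np.load(f"{n}0.npy")
    for t in("pin","weight"):
        m=np.load(f"m_{n}_{t}.npy");p=w2c(cloud(n,d,m));print(t,np.percentile(p,[2,50,98],axis=0).round(1).tolist())
s=st();go([0,-40,200],s)
E
```

```text
top theta 0.2409299442593253 [-2.45702563e-01 -3.11497608e-03  1.01794784e+02] z at press 101.91938278036196 2158
pin [[-51.6, -14.3, 30.9], [-44.4, 35.1, 46.1], [-37.3, 75.3, 52.8]]
weight [[4.2, 135.1, 6.9], [17.8, 146.7, 30.9], [32.8, 164.4, 47.7]]
side theta 0.2372240208253295 [-2.41776470e-01 -9.93245928e-04  1.00457859e+02] z at press 100.49758883426075 1185
pin [[-52.2, -2.1, 30.0], [-44.2, 58.2, 45.4], [-29.9, 79.6, 51.3]]
weight [[100.0, -302.5, 3.8], [116.7, -275.3, 46.8], [141.0, -266.6, 83.9]]
t 0.7 tcp ch [-309.7 -632.4  239.4] rot [179.99   0.    17.46] F [ 0.6  0.  -0. ] gap 1.0
go [0, -40, 200] row [ 537.5 -397.4   39.3] spin 0.4524
```

```bash
python3 -m creep '[[180,-133,13,0.15,1],[537,-397,39,0.4524,1],[537,-397,39,0.4524,1],[537,-397,39,0.4524,1],[537,-397,39,0.4524,1],[537,-397,39,0.4524,1],[537,-397,39,0.4524,1],[537,-397,39,0.4524,1],[537,-397,39,0.4524,1],[537,-397,39,0.4524,1]]' 40
python3 - <<'E'
from h import *
s=st();go([0,-40,200],s)
E
```

```text
clock: 1.7
ee_pos: [0.4886, -0.2166, 0.2107]
ee_rot: [180.0, -0.1, -8.5]
wrist_force: [0.4, -0.4, 0.1]
finger_gap: -0.001
grip_force: 0.0
t 1.7 tcp ch [ -78.7 -190.2  210.7] rot [ 1.7996e+02 -6.0000e-02 -8.4700e+00] F [ 0.4 -0.4  0.1] gap -0.0
go [0, -40, 200] row [  78.7 -150.2   10.6] spin -0.0003
```

```bash
python3 -m creep '[[79,-150,11,0,1],[79,-150,40,0,1],[79,-150,82,0,1],[79,-150,82,0,1],[79,-150,82,0,1],[79,-150,82,0,1],[79,-150,82,0,1]]'
python3 - <<'E'
from h import *
s=st();go([0,-40,88],s)
E
```

```text
clock: 2.4
ee_pos: [0.5881, -0.0832, 0.1293]
ee_rot: [179.9, -0.1, -8.6]
wrist_force: [0.6, -0.7, 0.9]
finger_gap: 0.005
grip_force: 0.0
t 2.4 tcp ch [ 1.000e-01 -4.350e+01  1.293e+02] rot [ 1.7993e+02 -8.0000e-02 -8.5500e+00] F [ 0.6 -0.7  0.9] gap 0.0
go [0, -40, 88] row [-0.2 -3.6 41.2] spin -0.0017
```

```bash
python3 -m creep '[[0,0,10,0,1],[0,0,18,0,1],[0,0,23,0,1],[0,0,28,0,1],[0,0,32,0,1],[0,0,36,0,1],[0,0,39,0,1],[0,0,41,0,1],[0,0,42,0,1],[0,0,42,0,1]]'
python3 - <<'E'
from h import *
s=st();go([0,-40,88],s)
E
```

```text
clock: 3.4
ee_pos: [0.5876, -0.0815, 0.088]
ee_rot: [179.9, 0.0, -8.5]
wrist_force: [-8.0, -0.1, 13.4]
finger_gap: -0.001
grip_force: 6.7
t 3.4 tcp ch [ -0.6 -42.   88. ] rot [ 1.7994e+02  4.0000e-02 -8.4500e+00] F [-8.  -0.1 13.4] gap -0.0
go [0, -40, 88] row [ 0.6 -2.   0. ] spin 0.0
```

```bash
python3 -m creep '[[0,0,1,0,1],[0,0,2,0,1],[0,0,2,0,1],[0,0,2,0,1]]'
python3 - <<'E'
from h import *
s=st()
E
```

```text
clock: 3.8
ee_pos: [0.5876, -0.0815, 0.0879]
ee_rot: [179.9, 0.0, -8.5]
wrist_force: [-12.2, -0.9, 23.8]
finger_gap: -0.0
grip_force: 12.0
t 3.8 tcp ch [ -0.6 -42.   87.9] rot [ 1.799e+02  3.000e-02 -8.450e+00] F [-12.2  -0.9  23.8] gap -0.0
```

```bash
python3 -m creep '[[0,0,-20,0,1],[0,0,-50,0,1],[-20,-50,-50,0,1],[-35,-100,-50,0,1],[-44,-150,-45,0,1],[-44,-150,-30,0,1],[-44,-150,-30,0,1],[-44,-150,-30,0,1]]'
python3 - <<'E'
from h import *
s=st();go([-45,108,45],s)
n="top";im,d=grab_frame(n);cv2.imwrite("pics/top1.png",im[100:310,150:430])
m=[x for x in masks_of(n,"lid")]
P=w2c(cloud(n,d,m[0]["mask"]));q=P[(P[:,0]>-10)&(P[:,0]<70)&(P[:,2]>60)];print(m[0]["p"],np.polyfit(q[:,0],q[:,2],1))
n="side";im,d=grab_frame(n);cv2.imwrite("pics/side1.png",cv2.resize(im[170:350,180:400],(0,0),fx=3.3,fy=3.3,interpolation=2))
E
```

```text
clock: 4.6
ee_pos: [0.5664, 0.0719, 0.1137]
ee_rot: [179.9, 0.0, -8.5]
wrist_force: [-0.3, -0.0, -0.3]
finger_gap: -0.0
grip_force: 0.0
t 4.6 tcp ch [-44.2 106.7 113.7] rot [ 1.7994e+02  5.0000e-02 -8.5100e+00] F [-0.3 -0.  -0.3] gap -0.0
go [-45, 108, 45] row [-0.7 -1.4 68.7] spin -0.001
0.94 [7.56870818e-03 8.06930977e+01]
```

View pics/side1.png

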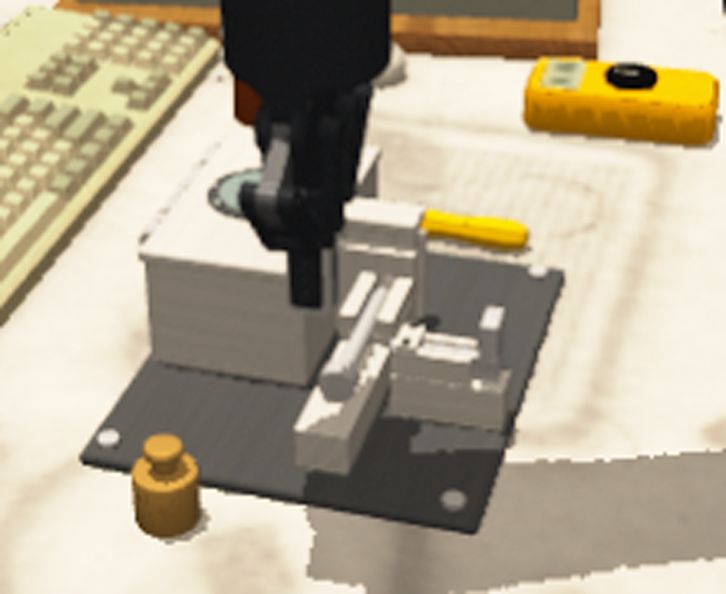

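The crop shows the lid flat and shut, the pin head at (340,375) with clear ledge to its left, the slide out (490,340) and the weight untouched. Descending behind the head next.

```bash
python3 -m creep '[[-1,0,30,0,1],[-1,0,60,0,1],[-1,0,69,0,1],[-1,0,69,0,1],[-1,0,69,0,1]]'; python3 -m creep '[[0,5,0,0,1],[0,10,0,0,1],[0,14,0,0,1],[0,18,0,0,1],[0,22,0,0,1],[0,26,0,0,1],[0,30,0,0,1],[0,33,0,0,1],[0,33,0,0,1]]'
python3 - <<'E'
from h import *
s=st();go([-45,45,45],s)
n="top";im,d=grab_frame(n);cv2.imwrite("pics/top2.png",im)
n="side";im,d=grab_frame(n);cv2.imwrite("pics/side2.png",cv2.resize(im[200:350,200:370],(0,0),fx=4,fy=4,interpolation=2))
E
```

```text
clock: 5.25
ee_pos: [0.5664, 0.0731, 0.0465]
ee_rot: [-180.0, -0.1, -8.5]
wrist_force: [-0.6, -0.7, 0.2]
finger_gap: -0.001
grip_force: 0.0
clock: 6.15
ee_pos: [0.5604, 0.0401, 0.0452]
ee_rot: [180.0, 0.0, -8.5]
wrist_force: [-0.2, -1.2, -0.8]
finger_gap: 0.0
grip_force: 0.0
t 6.15 tcp ch [-45.4  74.3  45.2] rot [ 1.7997e+02  1.0000e-02 -8.5000e+00] F [-0.2 -1.2 -0.8] gap 0.0
go [-45, 45, 45] row [ 0.4 29.3  0.2] spin -0.0008
```

View pics/side2.png

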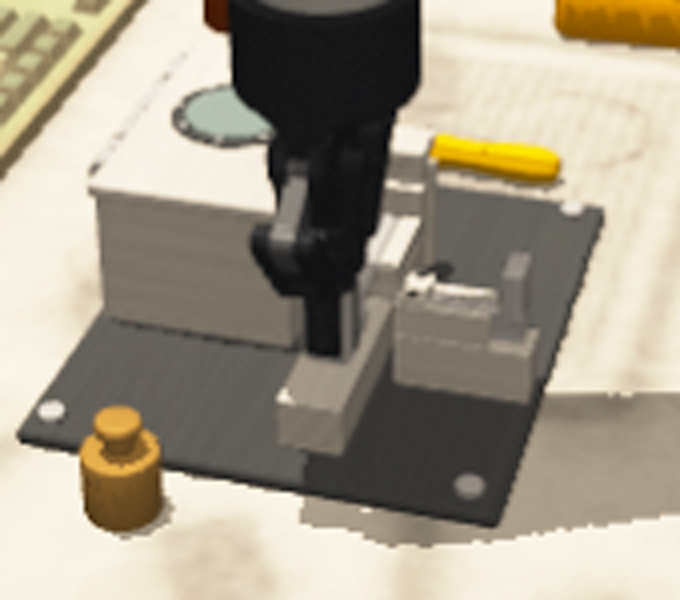

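The fingertip is on the ledge behind the head at (325,340), with the force only just starting to show. I keep pushing and watch the force.

```bash
python3 -m creep '[[0,3,0,0,1],[0,6,0,0,1],[0,9,0,0,1],[0,12,0,0,1],[0,15,0,0,1],[0,18,0,0,1],[0,20,0,0,1],[0,20,0,0,1]]'
python3 - <<'E'
from h import *
s=st()
E
python3 -m creep '[[0,2,0,0,1],[0,4,0,0,1],[0,6,0,0,1],[0,8,0,0,1],[0,8,0,0,1]]'
python3 - <<'E'
from h import *
s=st()
n="top";im,d=grab_frame(n)
for m in masks_of(n,"pin")[:2]:
  P=w2c(cloud(n,d,m["mask"]));print(m["p"],np.percentile(P,[3,50,97],axis=0).round(1).tolist())
E
```

```text
clock: 7.05
ee_pos: [0.5575, 0.0204, 0.0453]
ee_rot: [180.0, 0.0, -8.5]
wrist_force: [0.2, -0.2, 0.4]
finger_gap: 0.002
grip_force: 0.0
t 7.05 tcp ch [-45.4  54.4  45.3] rot [179.97   0.    -8.49] F [ 0.2 -0.2  0.4] gap 0.0
clock: 7.55
ee_pos: [0.5564, 0.0126, 0.0453]
ee_rot: [180.0, 0.0, -8.5]
wrist_force: [0.5, -0.9, -0.1]
finger_gap: -0.001
grip_force: 0.0
t 7.55 tcp ch [-45.4  46.5  45.3] rot [179.97   0.    -8.49] F [ 0.5 -0.9 -0.1] gap -0.0
0.38 [[-48.2, -58.8, 41.7], [-43.9, -18.8, 46.8], [-40.4, -11.5, 50.0]]
```

```bash
python3 -m creep '[[0,1.5,0,0,1],[0,3,0,0,1],[0,4,0,0,1],[0,4,0,0,1]]'; python3 -m creep '[[0,1,0,0,1],[0,2,0,0,1],[0,2,0,0,1],[0,2,0,0,1]]'
python3 - <<'E'
from h import *
s=st()
E
```

```text
clock: 8.05
ee_pos: [0.5561, 0.0112, 0.0454]
ee_rot: [-179.9, -0.0, -8.4]
wrist_force: [1.2, 5.0, -0.2]
finger_gap: 0.001
grip_force: 2.6
clock: 8.45
ee_pos: [0.556, 0.0111, 0.0454]
ee_rot: [-179.7, -0.0, -8.3]
wrist_force: [1.6, 7.7, -1.1]
finger_gap: -0.0
grip_force: 4.1
t 8.45 tcp ch [-45.5  45.   45.4] rot [-1.7974e+02 -5.0000e-02 -8.3100e+00] F [ 1.6  7.7 -1.1] gap -0.0
```

```bash
python3 -m creep '[[0,3,0,0,1],[0,6,0,0,1],[0,6,0,0,1],[0,6,0,0,1]]'
python3 - <<'E'
from h import *
s=st()
E
python3 -m creep '[[0,-14,0,0,1],[0,-16,0,0,1],[0,-22,0,0,1],[0,-32,0,0,1],[0,-32,-40,0,1],[0,-32,-85,0,1],[0,-32,-85,0,1],[0,-32,-85,0,1]]'
python3 - <<'E'
from h import *
s=st();go([-160,38.5,130],s);go([-160,38.5,66],s)
n="side";im,d=grab_frame(n);cv2.imwrite("pics/side3.png",cv2.resize(im[200:350,200:370],(0,0),fx=4,fy=4,interpolation=2))
for m in masks_of(n,"pin")[:2]:
  P=w2c(cloud(n,d,m["mask"]));print(m["p"],m["pixel"],np.percentile(P,[3,50,97],axis=0).round(1).tolist())
E
```

```text
clock: 8.85
ee_pos: [0.5559, 0.0107, 0.0456]
ee_rot: [-179.3, -0.1, -8.1]
wrist_force: [3.0, 17.8, -3.4]
finger_gap: -0.002
grip_force: 8.9
t 8.85 tcp ch [-45.6  44.6  45.6] rot [-1.7935e+02 -1.2000e-01 -8.1300e+00] F [ 3.  17.8 -3.4] gap -0.0
clock: 9.65
ee_pos: [0.5603, 0.0326, 0.1316]
ee_rot: [180.0, -0.2, -8.5]
wrist_force: [-0.1, 0.2, -0.5]
finger_gap: -0.001
grip_force: 0.0
t 9.65 tcp ch [-44.4  66.9 131.6] rot [ 1.7997e+02 -1.7000e-01 -8.5000e+00] F [-0.1  0.2 -0.5] gap -0.0
go [-160, 38.5, 130] row [-115.6   28.5    1.3] spin -0.0008
go [-160, 38.5, 66] row [-115.8   28.5   65.3] spin -0.0008
0.48 [293.9, 264.5] [[-51.7, -21.5, 35.4], [-44.0, 27.4, 46.1], [-36.2, 34.3, 52.0]]
```

View pics/side3.png

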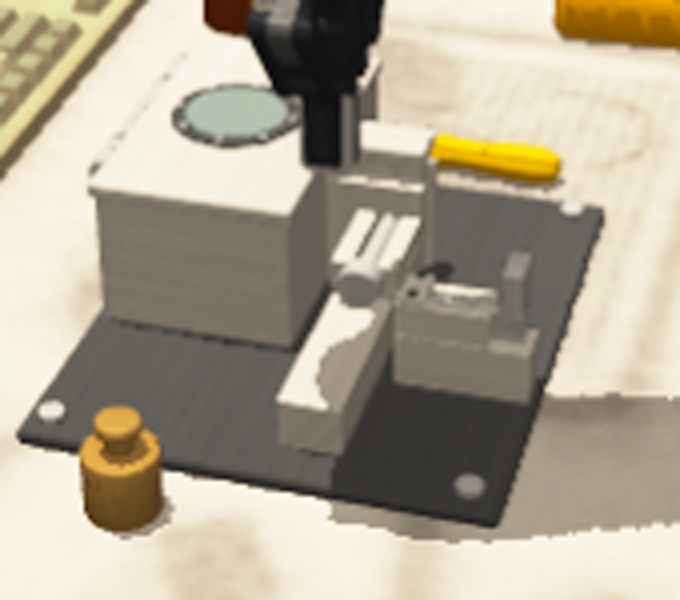

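The head now sits against the cradle end at (360,285). Next I move to the front of the slide's thumb piece (515,285).

```bash
python3 -m creep '[[-40,10,1,0,1],[-80,20,1,0,1],[-110,28,1,0,1],[-110,28.5,30,0,1],[-110,28.5,69,0,1],[-110,28.5,69,0,1],[-110,28.5,69,0,1],[-110,28.5,69,0,1]]'
python3 - <<'E'
from h import *
s=st()
E
python3 -m creep '[[5,0,0,0,1],[10,0,0,0,1],[14,0,0,0,1],[18,0,0,0,1],[22,0,0,0,1],[26,0,0,0,1],[30,0,0,0,1],[34,0,0,0,1],[36,0,0,0,1],[36,0,0,0,1]]'
python3 - <<'E'
from h import *
s=st()
E
```

```text
clock: 10.55
ee_pos: [0.4473, 0.0211, 0.0623]
ee_rot: [-180.0, -0.1, -8.5]
wrist_force: [-0.2, -0.6, 0.3]
finger_gap: -0.001
grip_force: 0.0
t 10.55 tcp ch [-154.5   38.9   62.3] rot [-1.7997e+02 -7.0000e-02 -8.4500e+00] F [-0.2 -0.6  0.3] gap -0.0
clock: 11.55
ee_pos: [0.4822, 0.0156, 0.0611]
ee_rot: [-180.0, -0.0, -8.5]
wrist_force: [-1.2, 0.9, -0.7]
finger_gap: -0.001
grip_force: 0.3
t 11.55 tcp ch [-119.1   38.6   61.1] rot [-1.7999e+02 -1.0000e-02 -8.4500e+00] F [-1.2  0.9 -0.7] gap -0.0
```

```bash
python3 -m creep '[[3,0,0,0,1],[6,0,0,0,1],[9,0,0,0,1],[12,0,0,0,1],[15,0,0,0,1],[17,0,0,0,1],[18,0,0,0,1],[19,0,0,0,1],[20,0,0,0,1],[20,0,0,0,1]]'
python3 - <<'E'
from h import *
s=st()
E
```

```text
clock: 12.55
ee_pos: [0.4994, 0.0131, 0.0611]
ee_rot: [179.9, 0.3, -8.4]
wrist_force: [-8.9, 1.6, 6.4]
finger_gap: -0.001
grip_force: 4.7
t 12.55 tcp ch [-101.8   38.7   61.1] rot [179.94   0.31  -8.44] F [-8.9  1.6  6.4] gap -0.0
```

```bash
python3 -m creep '[[2,0,0,0,1],[4,0,0,0,1],[4,0,0,0,1],[4,0,0,0,1]]'
python3 - <<'E'
from h import *
s=st()
E
python3 -m creep '[[-10,0,0,0,1],[-30,0,0,0,1],[-30,0,-30,0,1],[-30,0,-70,0,1],[-30,40,-110,0,1],[-30,100,-120,0,1],[-30,150,-120,0,1],[-30,150,-120,0,1],[-30,150,-120,0,1],[-30,150,-120,0,1]]'
python3 - <<'E'
from h import *
s=st()
S=[]
for n,b in(("side",(200,350,200,370)),("top",(130,280,180,350))):
    im,d=grab_frame(n);S.append(cv2.resize(im[b[0]:b[1],b[2]:b[3]],(396,350),interpolation=2))
    for t in("lock_slide","pin","weight","amber_bottle"):
        for m in masks_of(n,t)[:2]:
            P=w2c(cloud(n,d,m["mask"]));print(n,t,round(m["p"],2),np.round(m["pixel"]),np.percentile(P,[3,50,97],axis=0).round(1).tolist() if len(P) else 0)
cv2.imwrite("pics/fin.png",np.hstack(S))
E
```

```text
clock: 12.95
ee_pos: [0.4996, 0.0131, 0.0605]
ee_rot: [179.9, 0.8, -8.4]
wrist_force: [-17.7, 4.1, 13.3]
finger_gap: 0.0
grip_force: 9.4
t 12.95 tcp ch [-101.6   38.7   60.5] rot [179.86   0.77  -8.41] F [-17.7   4.1  13.3] gap 0.0
clock: 13.95
ee_pos: [0.4546, -0.1319, 0.1817]
ee_rot: [180.0, -0.1, -8.5]
wrist_force: [0.7, 0.4, 0.0]
finger_gap: 0.001
grip_force: 0.0
t 13.95 tcp ch [-124.8 -111.3  181.7] rot [ 1.7999e+02 -1.0000e-01 -8.4900e+00] F [0.7 0.4 0. ] gap 0.0
side lock_slide 0.78 [297. 273.] [[-89.8, 31.0, 30.7], [-57.5, 42.3, 48.1], [-32.7, 49.3, 72.5]]
side pin 0.47 [293. 264.] [[-51.2, -21.2, 44.1], [-44.1, 24.1, 48.2], [-36.2, 33.8, 52.5]]
side weight 0.87 [232. 316.] [[5.2, 146.4, 5.0], [16.6, 161.4, 27.7], [31.4, 169.1, 45.5]]
side amber_bottle 0.93 [262. 189.] [[100.9, -297.4, 2.7], [116.8, -274.8, 46.4], [140.2, -266.6, 83.8]]
top lock_slide 0.6 [241. 223.] [[-89.0, 30.7, 43.2], [-57.7, 36.7, 49.5], [-37.5, 42.5, 73.9]]
top pin 0.45 [259. 219.] [[-52.1, -22.4, 38.9], [-44.1, 8.4, 46.8], [-37.7, 29.8, 53.4]]
top weight 0.49 [200. 179.] [[5.0, 135.0, 9.2], [17.8, 147.0, 31.3], [32.3, 164.2, 47.8]]
top amber_bottle 0.69 [394. 168.] [[-16.3, -294.5, 1.5], [107.0, -274.9, 48.2], [130.7, -110.0, 897.3]]
```

View pics/fin.png

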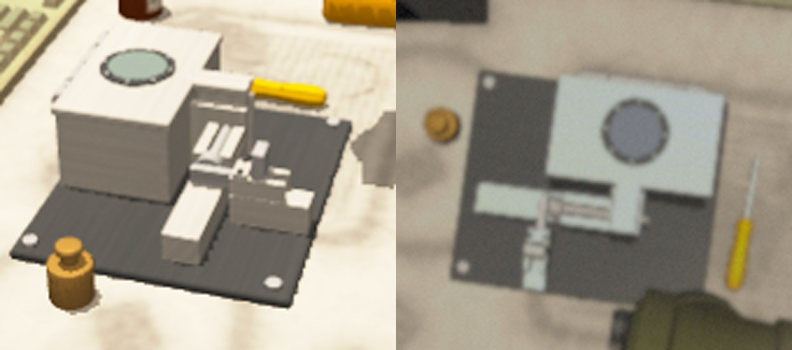

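The lid is flat and the pin is home, with its nose showing past the far lug at (640,218). The slide bar crosses behind the head, with its end at chamber x of about -33. The weight and bottle have not moved, and the robot is clear.

```bash
python3 -c "
from plant import job_done
print(job_done())"
```

```text
the job is handed in; nothing more can be done
None
```

I handed in the job at about 14 s, with the lid pressed shut, the pin fully home, the locking slide all the way in behind its head, and the weight and bottle still in place.

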